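Unstack the model containers onto their trailers

TASK

Take the pile of four model freight containers apart and load each one onto the empty trailer chassis of its own length, centred on the frame, lying flat and in line with it. Keep the containers upright, and leave the white car and the small pine in front of them where they stand.

Things in the scene. Friction and masses are not known exactly. Their poses are not given: they have to be found in the camera images.
- box40: Loose model freight container, the longest of four alike but for length: closed grey box, dark corner fittings, flat sides and roof, 160 mm long, 32 wide, 34 high, about 65 g. Starts at the bottom of the pile, on the board (four high, roughly centred and parallel, nothing fastened). Origin: centre of its underside; x along its length, z up. Pinch across the 32 mm width at mid-length.
- box30: Loose model freight container, the second longest of four alike but for length: closed grey box, dark corner fittings, flat sides and roof, 120 mm long, 32 wide, 34 high, about 50 g. Starts second from the bottom (four high, roughly centred and parallel, nothing fastened). Origin: centre of its underside; x along its length, z up. Pinch across the 32 mm width at mid-length.
- box20: Loose model freight container, the second shortest of four alike but for length: closed grey box, dark corner fittings, flat sides and roof, 80 mm long, 32 wide, 34 high, about 35 g. Starts third from the bottom (four high, roughly centred and parallel, nothing fastened). Origin: centre of its underside; x along its length, z up. Pinch across the 32 mm width at mid-length.
- box10: Loose model freight container, the shortest of four alike but for length: closed grey box, dark corner fittings, flat sides and roof, 40 mm long, 32 wide, 34 high, about 20 g. Starts on top of the pile (four high, roughly centred and parallel, nothing fastened). Origin: centre of its underside; x along its length, z up. Pinch across the 32 mm width at mid-length.
- chassis10: Trailer chassis (open dark frame, one axle), shortest of four, fixed to the board; for the 40 mm container. Frame 44 x 38 mm, flat rimless top 14 mm above the board; drawbar juts 19 mm at its -x end. Origin: board level under the frame's middle; x along its length, z up. Parked in one row with the others and the pile, centres 135 mm or more apart, within 12 deg of world x.
- chassis20: Trailer chassis (open dark frame, two axles), second shortest of four, fixed to the board; for the 80 mm container. Frame 84 x 38 mm, flat rimless top 14 mm above the board; drawbar juts 19 mm at its -x end. Origin: board level under the frame's middle; x along its length, z up. Parked in one row with the others and the pile, centres 135 mm or more apart, within 12 deg of world x.
- chassis30: Trailer chassis (open dark frame, two axles), second longest of four, fixed to the board; for the 120 mm container. Frame 124 x 38 mm, flat rimless top 14 mm above the board; drawbar juts 19 mm at its -x end. Origin: board level under the frame's middle; x along its length, z up. Parked in one row with the others and the pile, centres 135 mm or more apart, within 12 deg of world x.
- chassis40: Trailer chassis (open dark frame, three axles), longest of four, fixed to the board; for the 160 mm container. Frame 164 x 38 mm, flat rimless top 14 mm above the board; drawbar juts 19 mm at its -x end. Origin: board level under the frame's middle; x along its length, z up. Parked in one row with the others and the pile, centres 135 mm or more apart, within 12 deg of world x.
- car: Bystander: loose white model saloon car, 22 x 58 x 21 mm, long side along its y; stands in front of the row of chassis, on the robot's side. Origin: centre of its underside.
- tree: Bystander: loose small dark-green model pine on a round grey foot, about 49 mm across and 62 mm tall; stands in front of the row, on the robot's side. Origin: centre of its underside.
There are look-alikes about, which are no part of the job. Leave any orange look-alike of the chassis10 alone.

How it is judged:
By the outcome, as a careful person would: the job done as asked, in the order asked, and still so for the second after the job is handed in, with the robot touching nothing.
It also fails if it takes over 106 s, if anything falls off the work surface, if the arm or the gripper's body presses on something with over 40 N, if the wrist force passes 120 N, or if a joint passes its speed limit or range.

ROBOT

A 7-joint arm with a two-finger parallel gripper is mounted at the origin on a cart in front of the work surface, level with it; the furniture and walls round the work are solid. World frame = base frame: x ahead of the robot, y to its left, z up, the work surface at z = 0. Lengths are in m, angles in rad, forces in N, time in s.
With the tool pointing down it reaches from about 0.425 to 0.925 m from the base axis. Payload 6.8 kg.
Tool frame: the origin (TCP) lies on the centre line of the jaws, within the pads' length; the fingertips stand 14 mm ahead of it and the grasp point (between the pads) lies 5 mm behind it; z points along the fingers, y is the line along which they close (so a half turn about z gives the same grasp; the last joint's range is limited). The gripper opens to 85 mm and grips with 20 to 120 N. Pads are 22 mm wide; open, the fingers measure 114 mm over their backs; the gripper's body (76 mm by 85 mm) begins 54 mm behind the grasp point. The pads swing forward as they close: fully open they stand 13 mm farther back than shut.
Start: joints at [-1.285, 0.477, 0.022, 1.555, -0.011, 1.109, -0.083], TCP at [0.259, 0.623, 0.207] pointing down, gripper open.
Joint ranges: [-2.96, 2.96], [-0.34, 2.1], [-1.41, 1.46], [0.24, 2.44], [-1.37, 4.51], [0.17, 1.92], [-2.96, 2.96]. Speed limits (rad/s): [2.39, 2.39, 3.14, 3.14, 3.14, 3.14, 3.14].

INTERFACE

Orientations are given as a unit quaternion [w, x, y, z].
In Python, from station import bot gives the robot as it stands. The module is installed in compiled form; this text tells all that it offers.
- The arm moves only by the tool drive_tool, never from a script. Its argument "commands" is a list of rows, each an object with "hand": the opening, from 0 (shut) to 1 (fully open); "translation": the shift along the world's x, y, z in mm, a list of three; "angular": the turn, a rotation vector about the world's x, y, z in rad, a list of three. In form: [{"hand": hand, "translation": [tx, ty, tz], "angular": [ax, ay, az]}, ...]. A call has 1 to 12 rows; each row is the pose to reach, as a shift and turn from the pose commanded when the call began; what a row does not reach only later rows make up. A row lasts 1/8 s, in which the tool goes at most 62.5 mm and 10.7 degrees, less where a joint would pass 70% of its speed; a pose out of reach is approached as far as the arm can. A call with a gripper value outside its range is refused whole. The fingers move at their own pace and stop on an object; "force" is the grip in N (left out, the last holds). Time passes only in rows, so rows that repeat a pose let the fingers close. It gives the time, the measured TCP pose, the force, the opening and the grip force at its end, in the units of the state.
- bot.get_obs(): the state, without advancing time (a new reading comes with each control period).
- bot.read_camera(name): name is "scene" or "top"; returns the picture (420x560x3 uint8, red, green, blue); there is no depth.
- bot.camera_model(name): a dict with "fx", "fy", "cx", "cy" (pixels), "k1" (the pictures are not rectified: a ray, as slopes to the right and down, at radius r is drawn at 1 + k1 r^2 times it, then the intrinsics apply), "view" (4x4, takes a point from world to camera coordinates). Camera axes: x right, y up, looking along -z (the intrinsics and any distortion apply to the point x, -y, -z); pixel columns grow to the right and rows downward; lengths in m; the calibration is good to about 2 mm. A picture is of the moment at which its call begins. camera_model takes no time and is no camera call.
- bot.hand_in(): hands the job in; it is judged then, once.
Trained networks look in the newest picture that a camera, given by its name, has taken for a name from the list of things; names that differ only in an ending like _2 or _b are one class to them, and where a whole thing is asked for, a point or a joint stands for the part that bears it (a point fixed in the world has none). Each returns a list of dicts, best first, with "score" (0 to 1); they miss things now and then, are a little off and sometimes report something else, mostly with a low value. They report only what shows in the picture. A call takes as long as a camera call. They do not tell look-alikes from the thing itself.
- bot.find_in(camera, query): "position" ([column, row] in pixels, amid what is visible of it).
- bot.outline_of(camera, query): "pixels" (420x560 bool, what is visible of it) and "position" ([column, row] in pixels, amid what is visible of it).
The state is a dict: "t": time; "q": joint angles; "joint_vel": joint speeds; "joint_torque": joint torques, N m; "eef_pos": TCP position; "tool_rot": TCP orientation; "contact_force": force on the tool from outside, world axes, zero at the start; "torque": the same for the moment, N m; "gripper_width": opening from 0.0 (shut) to 1.0 (fully open); "grasp_force": force on a finger pad.
Only numpy, scipy, OpenCV 4.12 (cv2) and the standard library are available. Lean on these libraries where they do the work, as an engineer would, in place of code of your own. Each camera call takes 0.05 s, during which the arm holds its last target. There are 200 camera calls.

## Working session

There is one attempt and no reset: what is moved stays moved. The work goes in short steps, Python scripts to look and compute and a tool call to move; the robot and the scene stay as the last step left them, time stands still between calls to the robot, and variables do not carry over. Pictures are saved under pics/ and viewed, at most 14 in all, crops included, and the job is handed in when it is done.

Besides the shell and the picture viewer there is one more tool, called after "Call:" as name([rows], argument=value, ...), one row to a line, values as JSON. drive_tool: Moves the arm, as the interface text tells. Its arguments: {"type":"object","properties":{"commands":{"type":"array","items":{"type":"object","properties":{"hand":{"type":"number"},"translation":{"type":"array","items":{"type":"number"}},"angular":{"type":"array","items":{"type":"number"}}}}},"force":{"type":"number"}},"required":["commands"]}

```bash
mkdir -p pics
python3 - <<'E'
from station import bot
import cv2,numpy as np
o=bot.get_obs();print(o)
for c in("scene","top"):
    im=bot.read_camera(c);cv2.imwrite(f"pics/{c}0.png",im[:,:,::-1]);m=bot.camera_model(c);print(c,m)
    for n in["box10","box20","box30","box40","chassis10","chassis20","chassis30","chassis40","car","tree"]:
        print(c,n,[(np.round(d["position"]).astype(int).tolist(),round(d["score"],2)) for d in bot.find_in(c,n)][:4])
E
```

```text
{'t': 0.0, 'q': array([-1.28507754,  0.47777261,  0.02236437,  1.5564579 , -0.01151116,
        1.10930335, -0.08307693]), 'joint_vel': array([ 0.00215877, -0.0007992 ,  0.00017573, -0.00150345,  0.00100393,
        0.00029262, -0.00075632]), 'joint_torque': array([ 9.26866924e-04, -5.96450901e+01,  1.60858747e+00, -2.81197876e+01,
        1.25184099e-02,  9.44314466e-03,  1.84959640e-05]), 'eef_pos': array([0.25879235, 0.62272685, 0.20604194]), 'tool_rot': array([-1.10439682e-04,  1.95630605e-01,  9.80677238e-01, -8.99619112e-04]), 'contact_force': array([ 0.74237625,  0.27881063, -0.24678143]), 'torque': array([-0.03389305, -0.00534657, -0.02506524]), 'grasp_force': 0.0, 'gripper_width': 1.0035495547056923}
scene {'fx': 415.6409742771412, 'fy': 415.6409742771412, 'cx': 275.0048184594742, 'cy': 214.63863309375174, 'k1': -0.04214974672057011, 'view': array([[ 0.42061769, -0.90705328, -0.01830591, -0.27598235],
       [ 0.45161681,  0.19183798,  0.87134405, -0.27501879],
       [-0.78684371, -0.37476997,  0.49033095, -0.72962697],
       [ 0.        ,  0.        ,  0.        ,  1.    
[... 1384 characters left out ...]
([182, 181], 0.56), ([184, 192], 0.51)]
top box30 [([197, 216], 0.63), ([191, 201], 0.62), ([182, 181], 0.56), ([184, 192], 0.51)]
top box40 [([197, 216], 0.63), ([191, 201], 0.62), ([182, 181], 0.56), ([184, 192], 0.51)]
top chassis10 [([312, 175], 0.95), ([379, 187], 0.69), ([249, 183], 0.67), ([409, 185], 0.65)]
top chassis20 [([312, 175], 0.95), ([379, 187], 0.69), ([249, 183], 0.67), ([409, 185], 0.65)]
top chassis30 [([312, 175], 0.95), ([379, 187], 0.69), ([249, 183], 0.67), ([409, 185], 0.65)]
top chassis40 [([312, 175], 0.95), ([379, 187], 0.69), ([249, 183], 0.67), ([409, 185], 0.65)]
top car [([222, 248], 0.64), ([183, 182], 0.24)]
top tree [([219, 250], 0.74), ([284, 248], 0.43)]
```

View pics/scene0.png

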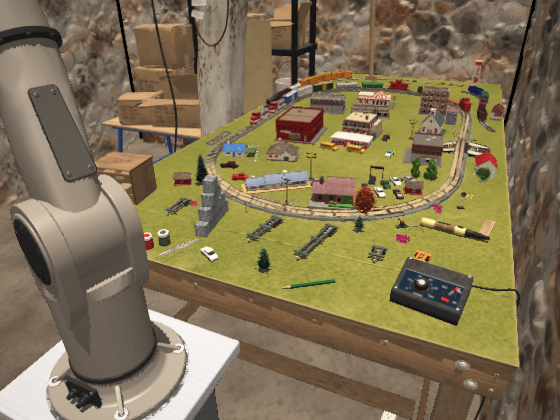

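View pics/top0.png

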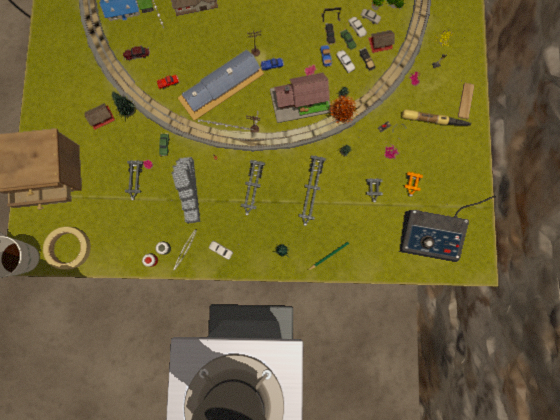

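The top view shows four dark chassis at (135,178), (253,187), (313,190) and (375,188), and the pile at (187,190). The orange look-alike is at (413,182), so the dark one at (375,188) is chassis10. I'll check this in an enlarged crop with masks.

Run:
```python
from station import bot
import cv2,numpy as np
im=bot.read_camera("top");np.save("top.npy",im)
a=im[145:235,110:270][:,:,::-1];b=im[145:235,280:440][:,:,::-1]
z=lambda a:cv2.resize(a,None,fx=5,fy=5,interpolation=cv2.INTER_CUBIC)
cv2.imwrite("pics/cropL.png",z(a));cv2.imwrite("pics/cropR.png",z(b))
for n in("chassis10","box10","car","tree"):
    r=bot.outline_of("top",n)
    for i,d in enumerate(r):
        p=d["pixels"];ys,xs=np.nonzero(p)
        if len(xs)<5: continue
        print(n,i,round(d["score"],2),np.round(d["position"],1),len(xs),xs.min(),xs.max(),ys.min(),ys.max())
    np.save(f"m_{n}.npy",np.array([d["pixels"] for d in r]))
```

```text
chassis10 0 0.69 [249.3 181.7] 366 241 263 160 214
chassis10 1 0.69 [413.4 183.4] 214 405 422 173 195
chassis10 2 0.63 [311.6 185.8] 515 299 325 155 224
chassis10 3 0.61 [133.2 172.6] 386 126 141 160 196
chassis10 4 0.5 [371.3 185.6] 220 366 381 178 201
box10 0 0.81 [187.1 204. ] 219 177 197 160 211
box10 1 0.74 [283.  249.7] 123 275 287 245 256
box10 2 0.68 [184.5 191.5] 247 174 194 163 200
box10 3 0.58 [183.6 180.6] 325 172 190 169 191
box10 4 0.57 [195.3 217.6] 206 184 199 158 222
car 0 0.65 [221.6 251. ] 226 209 231 241 259
tree 0 0.49 [283.4 250.5] 106 275 286 245 255
```

View pics/cropL.png

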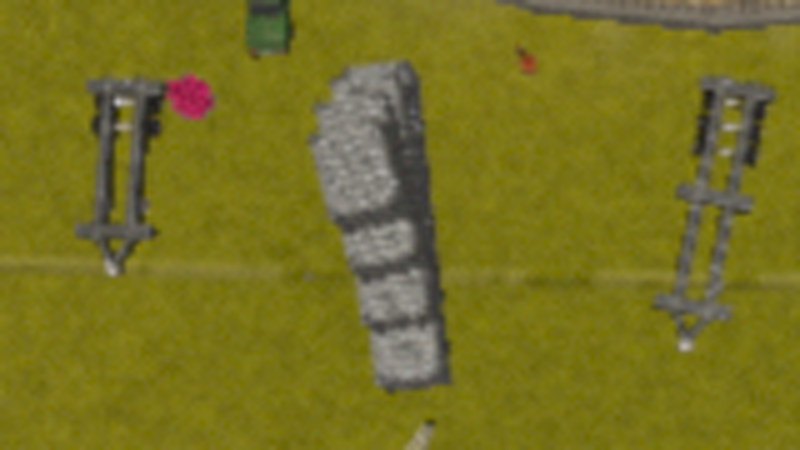

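View pics/cropR.png

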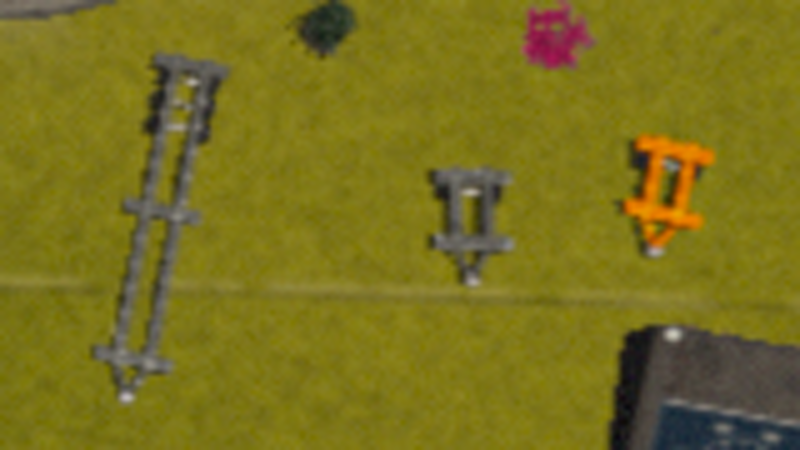

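The crops show chassis20 as the left frame in cropL, with its rear bar at (127,88) and front bar at (116,232). chassis30 is the right frame there, from (737,85) to (690,308). In cropR, chassis40 runs from (190,67) to (132,360), and grey chassis10 from (472,178) to (472,243). The candidates for chassis10 are grey (375,187) and orange (413,182). The grey one fits, and the orange one is the look-alike. Next I'll fit the poses.

```bash
cat > h.py <<'E'
import numpy as np,cv2
from scipy.optimize import minimize
from scipy.ndimage import map_coordinates
from station import bot
M={c:bot.camera_model(c) for c in("top","scene")}
def proj(P,c="top"):
    m=M[c];P=np.atleast_2d(P);q=P@m["view"][:3,:3].T+m["view"][:3,3]
    s=np.c_[q[:,0],-q[:,1]]/-q[:,2:3];s=s*(1+m["k1"]*(s**2).sum(1,keepdims=True))
    return s*[m["fx"],m["fy"]]+[m["cx"],m["cy"]]
def unproj(uv,z,c="top"):
    f=lambda p:((proj([p[0],p[1],z],c)[0]-uv)**2).sum()
    return minimize(f,[.6,0],method="Nelder-Mead",options=dict(xatol=1e-6,fatol=1e-8)).x
def world(p,loc,z):
    c,s=np.cos(p[2]),np.sin(p[2]);return np.c_[p[0]+c*loc[:,0]-s*loc[:,1],p[1]+s*loc[:,0]+c*loc[:,1],np.full(len(loc),z)]
def grid(x0,x1,y0,y1,n=1.0):
    a,b=np.meshgrid(np.arange(x0+n/2,x1,n),np.arange(y0+n/2,y1,n));return np.c_[a.ravel(),b.ravel()]/1000
def samp(im,p,loc,z,c="top"):
    uv=proj(world(p,loc,z),c);return map_coordinates(im,[uv[:,1],uv[:,0]],order=1,mode="nearest").mean()
def score_ch(L):
    h=L/2;I=np.r_[grid(h-5,h,-19,19),grid(-h,-h+5,-19,19)]
    O=np.r_[grid(h,h+4,-19,19),grid(-h-4,-h,6,19),grid(-h-4,-h,-19,-6),grid(h-5,h,19,23),grid(h-5,h,-23,-19),grid(-h,-h+5,19,23),grid(-h,-h+5,-23,-19)]
    return I,O
def score_box(L,W=32):
    h=L/2;w=W/2;return grid(-h,h,-w,w),np.r_[grid(h,h+4,-w,w),grid(-h-4,-h,-w,w),grid(-h,h,w,w+4),grid(-h,h,-w-4,-w)]
def fit(im,IO,z,p0,c="top",rng=(.008,.1)):
    f=lambda q:-(samp(im,q*S,IO[0],z,c)-samp(im,q*S,IO[1],z,c))
    S=np.array([.001,.001,.01]);best=None;rs=np.random.RandomState(0)
    for k in range(12):
        st=np.array(p0)+rs.uniform(-1,1,3)*[rng[0],rng[0],rng[1]]*(k>0)
        s0=st/S;r=minimize(f,s0,method="Nelder-Mead",options=dict(initial_simplex=np.vstack([s0,s0+np.diag([4,4,5])]),xatol=.02,fatol=.01))
        if best is None or r.fun<best.fun:best=r
    return best.x*S,-best.fun
def draw(img,p,L,W,z,col,c="top",k=1,off=(0,0)):
    h=np.array([[L,W],[L,-W],[-L,-W],[-L,W]])/2000
    uv=(proj(world(p,h,z),c)-off+.5)*k-.5
    cv2.polylines(img,[np.round(uv*16).astype(np.int32)],True,col,1,cv2.LINE_AA,4)
E
python3 - <<'E'
from h import *
im=np.load("top.npy");B=im[:,:,2].astype(float)
crop=lambda U,V,x0:np.array([(U+.5)/5-.5+x0,(V+.5)/5-.5+145])
T={}
big=cv2.resize(im[145:235,110:440][:,:,::-1],None,fx=2.4*2,fy=4.8,interpolation=cv2.INTER_CUBIC)
for n,L,r,f,x0 in[(20,84,(127,88),(116,232),110),(30,124,(737,85),(690,308),110),(40,164,(190,67),(132,360),280),(10,44,(472,178),(472,243),280)]:
    a=unproj(crop(*r,x0),.014);b=unproj(crop(*f,x0),.014);p0=[*(a+b)/2,np.arctan2(*(a-b)[::-1])]
    p,s=fit(B,score_ch(L),.014,p0);print("ch",n,np.round(p0,4),np.round(p,4),round(s,1));T[n]=p;draw(big,p,L,38,.014,(0,0,255),k=4.8,off=(110,145))
b=unproj(crop(355,168,110),.136);p,s=fit(B,score_box(40),.136,[*b,.1]);print("box10",np.round(p,4),s);draw(big,p,40,32,.136,(255,0,0),k=4.8,off=(110,145))
for i,L in((3,80),(2,120),(1,160)):draw(big,p,L,32,.034*i,(0,255,255),k=4.8,off=(110,145))
for n,uv in(("car",(221,250)),("tree",(283,250))):print(n,unproj(uv,.01))
np.save("ch.npy",T,allow_pickle=True)
cv2.imwrite("pics/fit.png",big[:,:800]);cv2.imwrite("pics/fit2.png",np.vstack([big[:,:790],big[:,790:1580]])if big.shape[1]>=1580 else big[:,784:])
E
```

```text
ch 20 [ 0.5418  0.2706 -0.0053] [0.5431 0.2726 0.0153] 39.4
ch 30 [ 0.5293 -0.0203 -0.0771] [ 0.531  -0.0267 -0.1679] 45.1
ch 40 [ 0.5264 -0.1757 -0.1814] [ 0.5276 -0.1767 -0.1825] 45.8
ch 10 [ 0.5311 -0.3323 -0.0106] [ 0.5321 -0.3331  0.0099] 48.2
box10 [0.5118 0.127  0.3023] 52.46131048653298
car [0.36350003 0.04622969]
tree [ 0.36697269 -0.10644391]
```

View pics/fit.png

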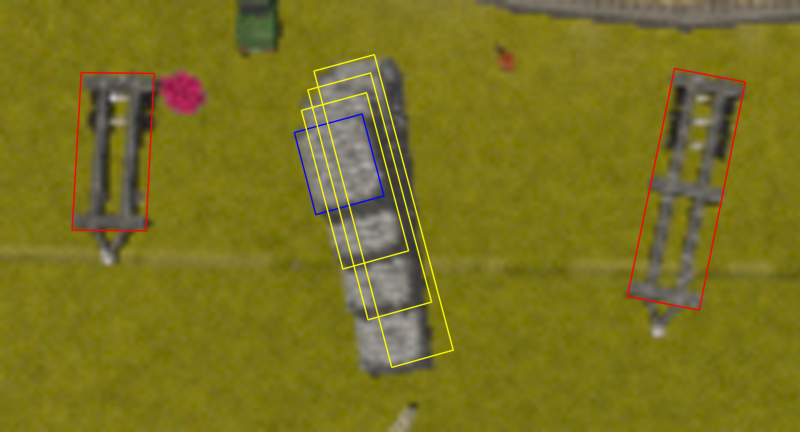

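View pics/fit2.png

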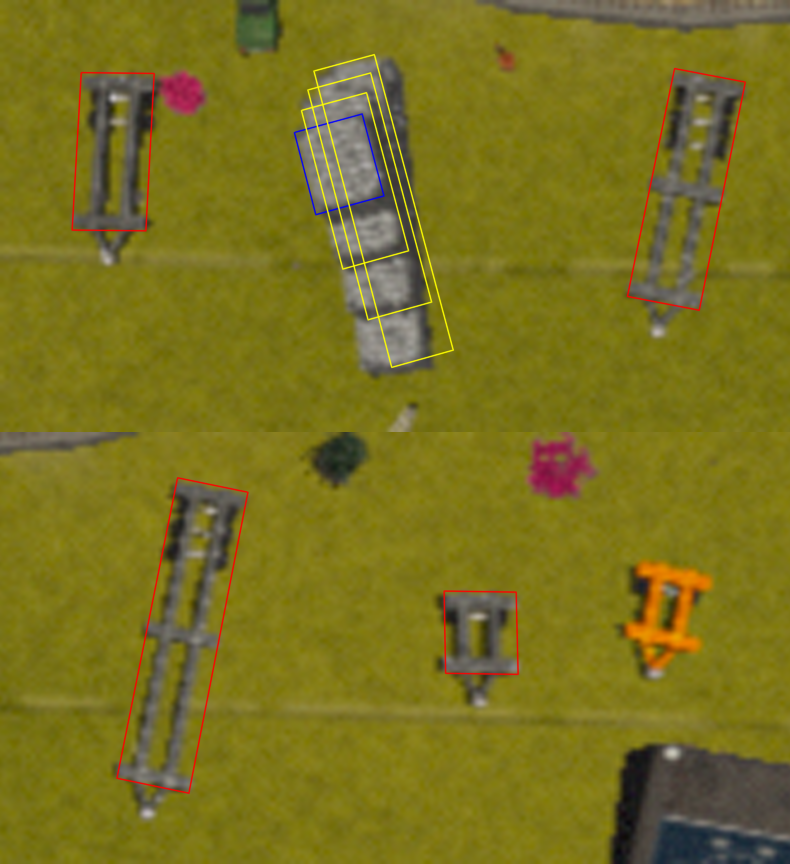

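```bash
cat >> h.py <<'E'
def blue(im):
    im=im.astype(float);b=im[:,:,2].copy();b[(im[:,:,0]-im[:,:,1])>30]=20;return b
def over(im,c,ctr,items,k=8,w=100,h=75):
    x0,y0=int(ctr[0]-w/2),int(ctr[1]-h/2)
    b=cv2.resize(im[y0:y0+h,x0:x0+w][:,:,::-1],None,fx=k,fy=k,interpolation=cv2.INTER_CUBIC)
    for p,L,W,z,col in items:draw(b,p,L,W,z,col,c,k,(x0,y0))
    return b
E
python3 - <<'E'
from h import *
im=np.load("top.npy");B=blue(im);sc=bot.read_camera("scene");np.save("scene.npy",sc);Bs=blue(sc)
T=np.load("ch.npy",allow_pickle=True).item()
p,s=fit(B,score_ch(84),.014,T[20]);print("ch20",np.round(p,4),s);T[20]=p
for n in(10,20,30,40):
    q,s=fit(Bs,score_ch(n*4+4),.014,T[n],"scene");print("scene ch",n,np.round(q,4),round(s,1),"top",np.round(T[n],4))
np.save("ch.npy",T,allow_pickle=True)
for y in(.1,.2,.3):
    p,s=fit(B,score_box(40),.136,[.512,.124,y],rng=(.003,.05));print("top box10",np.round(p,4),s)
q,s=fit(Bs,score_box(40),.136,p,"scene");print("scene box10",np.round(q,4),s)
a=over(im,"top",(187,185),[(p,40,32,.136,(255,0,0)),(q,40,32,.136,(0,0,255))],k=7,w=56,h=80)
b=over(sc,"scene",(212,205),[(p,40,32,.136,(255,0,0)),(q,40,32,.136,(0,0,255))],k=7,w=56,h=80)
cv2.imwrite("pics/b10.png",np.hstack([a,b]))
# tool yaw needed: tool y dir
from scipy.spatial.transform import Rotation as R
o=bot.get_obs();w,x,y,z=o["tool_rot"];ty=R.from_quat([x,y,z,w]).as_matrix()[:,1];print("tool y ang",np.arctan2(ty[1],ty[0])-np.pi/2)
E
```

```text
ch20 [0.5429 0.2721 0.0009] 40.28266315497664
scene ch 10 [ 0.5313 -0.3351  0.0199] 19.3 top [ 0.5321 -0.3331  0.0099]
scene ch 20 [0.5425 0.27   0.0007] 17.0 top [0.5429 0.2721 0.0009]
scene ch 30 [ 0.5298 -0.0335 -0.1243] 18.7 top [ 0.531  -0.0267 -0.1679]
scene ch 40 [ 0.5274 -0.1786 -0.1767] 17.3 top [ 0.5276 -0.1767 -0.1825]
top box10 [0.5118 0.127  0.3023] 52.46130571416592
top box10 [0.5118 0.127  0.3024] 52.46131015968609
top box10 [0.5118 0.127  0.3024] 52.46131531345419
scene box10 [0.5126 0.1255 0.3029] 59.59153588739926
tool y ang -0.3937459282541016
```

View pics/b10.png

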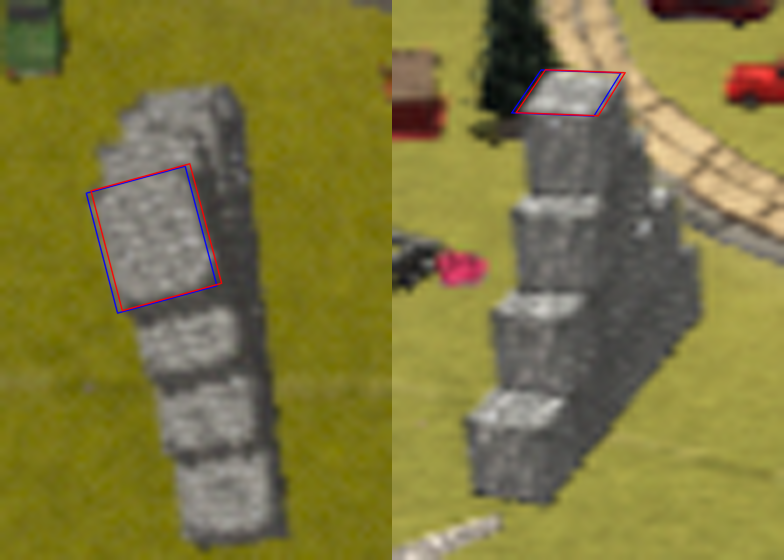

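Box10 sits at (0.512, 0.126) with yaw 0.303, and both cameras agree. Moving above it.

Call:
drive_tool([
  {"hand": 0.65,"translation": [253,-497,0],"angular": [0,0,0.696]},
  {"hand": 0.65,"translation": [253,-497,0],"angular": [0,0,0.696]},
  {"hand": 0.65,"translation": [253,-497,0],"angular": [0,0,0.696]},
  {"hand": 0.65,"translation": [253,-497,0],"angular": [0,0,0.696]},
  {"hand": 0.65,"translation": [253,-497,0],"angular": [0,0,0.696]},
  {"hand": 0.65,"translation": [253,-497,0],"angular": [0,0,0.696]},
  {"hand": 0.65,"translation": [253,-497,0],"angular": [0,0,0.696]},
  {"hand": 0.65,"translation": [253,-497,0],"angular": [0,0,0.696]},
  {"hand": 0.65,"translation": [253,-497,0],"angular": [0,0,0.696]},
  {"hand": 0.65,"translation": [253,-497,0],"angular": [0,0,0.696]},
  {"hand": 0.65,"translation": [253,-497,0],"angular": [0,0,0.696]},
], force=25)

```text
t: 2.78
eef_pos: [0.5118, 0.1269, 0.207]
tool_rot: [-0.0, -0.15, 0.989, 0.0]
contact_force: [0.9, 0.7, -0.2]
gripper_width: 0.653
grasp_force: 0.0
```

Call:
drive_tool([
  {"hand": 0.65,"translation": [0,-0.7,-45],"angular": [0,0,0]},
  {"hand": 0.65,"translation": [0,-0.7,-84],"angular": [0,0,0]},
  {"hand": 0.65,"translation": [0,-0.7,-84],"angular": [0,0,0]},
  {"hand": 0.25,"translation": [0,-0.7,-84],"angular": [0,0,0]},
  {"hand": 0.25,"translation": [0,-0.7,-84],"angular": [0,0,0]},
  {"hand": 0.25,"translation": [0,-0.7,-84],"angular": [0,0,0]},
  {"hand": 0.25,"translation": [0,-0.7,-84],"angular": [0,0,0]},
  {"hand": 0.25,"translation": [0,-0.7,-84],"angular": [0,0,0]},
], force=25)

```text
t: 3.78
eef_pos: [0.5121, 0.1256, 0.1232]
tool_rot: [0.0, -0.15, 0.989, 0.0]
contact_force: [-0.5, -0.1, -0.6]
gripper_width: 0.25
grasp_force: 0.0
```

Run:
```python
from h import *
im=bot.read_camera("top");sc=bot.read_camera("scene")
a=over(im,"top",(187,185),[],k=6,w=65,h=90);b=over(sc,"scene",(212,190),[],k=6,w=65,h=90)
cv2.imwrite("pics/g1.png",np.hstack([a,b]));print(bot.get_obs()["gripper_width"])
```

```text
0.2533114368799601
```

View pics/g1.png

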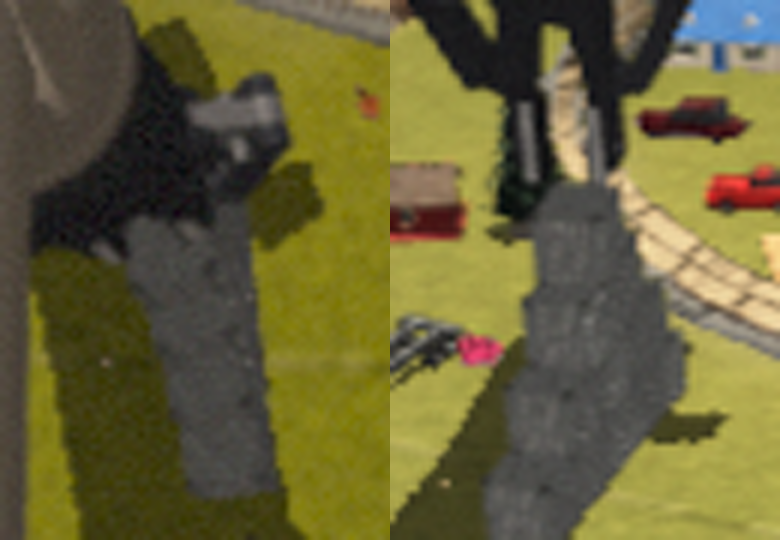

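The scene picture shows the fingertips at crop (530,180) and (598,180), just above box10's roof at (575,190). They did not straddle it. I'll check the geometry against the projection.

Run:
```python
from h import *
o=bot.get_obs();print(o["eef_pos"],o["tool_rot"])
for z in(.0,.014,-.013,-.05):
    P=o["eef_pos"]+[0,0,-z]
    u=proj(P,"scene")[0];x0,y0=int(212-32.5),int(190-45);print("tcp fwd",z,"crop",(u-[x0,y0])*6)
for z in(.102,.136):print(z,(proj([.512,.126,z],"scene")[0]-[x0,y0])*6)
for ang in(0.3,):
  for s in(-1,1):
    P=o["eef_pos"]+[-np.sin(.3)*.0105*s,np.cos(.3)*.0105*s,-.014];print("tip",(proj(P,"scene")[0]-[x0,y0])*6)
```

```text
[0.51200049 0.12560261 0.12305744] [ 1.56856228e-06 -1.50475671e-01  9.88613712e-01  1.36247887e-05]
tcp fwd 0.0 crop [182.58551449 223.05378708]
tcp fwd 0.014 crop [185.5175451  251.20719086]
tcp fwd -0.013 crop [179.83492674 196.60690744]
tcp fwd -0.05 crop [171.85602334 119.69268642]
0.102 [186.24144954 265.12519219]
0.136 [179.09483816 196.58483436]
tip [208.05552996 252.15045255]
tip [163.0404495  250.26752264]
```

Call:
drive_tool([
  {"hand": 0.65,"translation": [0,0,40],"angular": [0,0,0]},
  {"hand": 0.65,"translation": [0,0,77],"angular": [0,0,0]},
  {"hand": 0.65,"translation": [0,0,77],"angular": [0,0,0]},
  {"hand": 0.65,"translation": [0,0,77],"angular": [0,0,0]},
])

```text
t: 4.38
eef_pos: [0.5116, 0.1255, 0.1995]
tool_rot: [-0.0, -0.151, 0.989, -0.0]
contact_force: [-0.4, -0.5, -0.3]
gripper_width: 0.653
grasp_force: 0.0
```

Run:
```python
from h import *
im=bot.read_camera("top");sc=bot.read_camera("scene");o=bot.get_obs();t=o["eef_pos"];print(t,o["gripper_width"])
def mk(c,im,ctr,k=6,w=65,h=90):
    x0,y0=int(ctr[0]-w/2),int(ctr[1]-h/2);b=over(im,c,ctr,[],k,w,h)
    for d in(.014,0,-.05):
        for s in(-1,1):
            P=t+[-np.sin(.3)*.0276*s,np.cos(.3)*.0276*s,-d];u=((proj(P,c)[0]-[x0,y0]+.5)*k).astype(int);cv2.circle(b,tuple(int(v) for v in u),4,(0,0,255) if d>0 else (255,0,255) if d==0 else(255,255,0),1)
    return b
cv2.imwrite("pics/g2.png",np.hstack([mk("top",im,(187,185)),mk("scene",sc,(212,175))]))
```

```text
[0.51115742 0.12539029 0.19886397] 0.6509587180292208
```

View pics/g2.png

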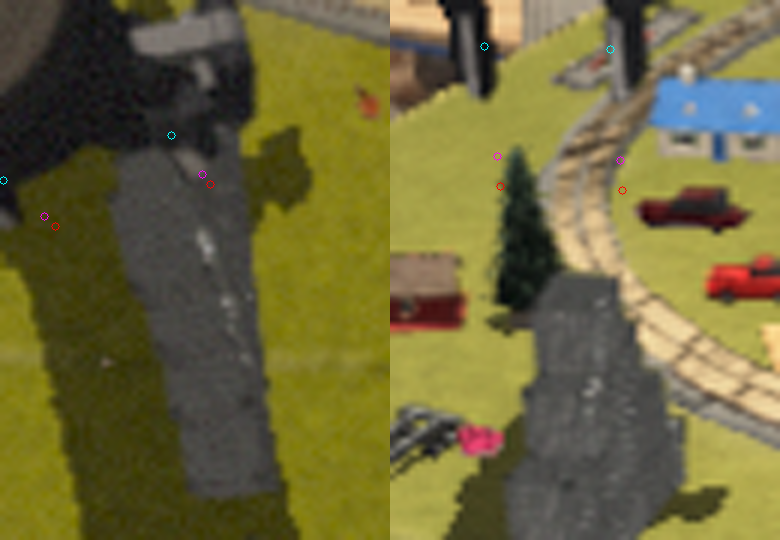

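The scene shows fingertips at crop (483,97) and (625,97), clearly higher than the stated TCP predicts. I'll triangulate them.

Run:
```python
from h import *
o=bot.get_obs();print(o["eef_pos"])
for nm,s,t in(("L",(93,97),(8,218)),("R",(235,97),(190,168))):
    us=np.array(s)/6+[179,130]-.5;ut=np.array(t)/6+[154,140]-.5
    f=lambda P:((proj(P,"scene")[0]-us)**2).sum()+((proj(P)[0]-ut)**2).sum()
    r=minimize(f,[.51,.12,.2],method="Nelder-Mead",options=dict(xatol=1e-6,fatol=1e-7));print(nm,np.round(r.x,4),round(r.fun,2))
```

```text
[0.51115742 0.12539029 0.19886397]
L [0.4965 0.1543 0.2279] 1.95
R [0.5148 0.0949 0.2296] 3.13
```

Tips are about 29 mm above the reported TCP, so I'll trust vision. Descending while straddling the box is safe, so I'll do that and then close.

Call:
drive_tool([
  {"hand": 0.65,"translation": [0,0,-55],"angular": [0,0,0]},
  {"hand": 0.65,"translation": [0,0,-90],"angular": [0,0,0]},
  {"hand": 0.65,"translation": [0,0,-108],"angular": [0,0,0]},
  {"hand": 0.65,"translation": [0,0,-108],"angular": [0,0,0]},
  {"hand": 0.25,"translation": [0,0,-108],"angular": [0,0,0]},
  {"hand": 0.25,"translation": [0,0,-108],"angular": [0,0,0]},
  {"hand": 0.25,"translation": [0,0,-108],"angular": [0,0,0]},
  {"hand": 0.25,"translation": [0,0,-108],"angular": [0,0,0]},
], force=25)

```text
t: 5.48
eef_pos: [0.5125, 0.1258, 0.0927]
tool_rot: [0.001, -0.15, 0.989, 0.0]
contact_force: [-1.2, 0.2, 4.6]
gripper_width: 0.365
grasp_force: 26.1
```

Call:
drive_tool([
  {"hand": 0.25,"translation": [0,0,25],"angular": [0,0,0]},
  {"hand": 0.25,"translation": [0,0,50],"angular": [0,0,0]},
  {"hand": 0.25,"translation": [6,-60,50],"angular": [0,0,-0.1]},
  {"hand": 0.25,"translation": [19,-460,50],"angular": [0,0,-0.288]},
  {"hand": 0.25,"translation": [19,-460,50],"angular": [0,0,-0.288]},
  {"hand": 0.25,"translation": [19,-460,50],"angular": [0,0,-0.288]},
  {"hand": 0.25,"translation": [19,-460,50],"angular": [0,0,-0.288]},
  {"hand": 0.25,"translation": [19,-460,50],"angular": [0,0,-0.288]},
  {"hand": 0.25,"translation": [19,-460,50],"angular": [0,0,-0.288]},
  {"hand": 0.25,"translation": [19,-460,50],"angular": [0,0,-0.288]},
  {"hand": 0.25,"translation": [19,-460,0],"angular": [0,0,-0.288]},
  {"hand": 0.25,"translation": [19,-460,-48],"angular": [0,0,-0.288]},
])

```text
t: 6.98
eef_pos: [0.5313, -0.3349, 0.0432]
tool_rot: [0.001, -0.007, 1.0, -0.0]
contact_force: [-0.1, 0.3, -1.2]
gripper_width: 0.368
grasp_force: 25.6
```

Call:
drive_tool([
  {"hand": 0.25,"translation": [0,0,0],"angular": [0,0,0]},
  {"hand": 0.25,"translation": [0,0,0],"angular": [0,0,0]},
  {"hand": 0.25,"translation": [0,0,0],"angular": [0,0,0]},
])

```text
t: 7.35
eef_pos: [0.5325, -0.3352, 0.0464]
tool_rot: [0.002, -0.007, 1.0, -0.001]
contact_force: [-0.4, 0.0, 0.5]
gripper_width: 0.364
grasp_force: 25.5
```

Run:
```python
from h import *
im=bot.read_camera("top");sc=bot.read_camera("scene");o=bot.get_obs();t=o["eef_pos"];print(t,o["gripper_width"])
T=np.load("ch.npy",allow_pickle=True).item()[10];p=[*t[:2],.0145];bz=.054
it=[(T,44,38,.014,(0,0,255)),(p,40,32,bz,(255,255,0)),(p,40,32,bz+.034,(255,0,0))]
a=over(im,"top",(380,195),it,k=6,w=65,h=90);b=over(sc,"scene",(375,235),it,k=6,w=65,h=90)
# next: box20 roof fit
for c,i in(("top",im),("scene",sc)):print("box20",c,[np.round(v,4) for v in fit(blue(i),score_box(80),.102,[.51,.125,.2],c)])
q=fit(blue(im),score_box(80),.102,[.51,.125,.2])[0];it=[(q,80,32,.102,(0,0,255))]
cv2.imwrite("pics/g3.png",np.hstack([cv2.resize(v,(260,390)) for v in(a,b,over(im,"top",(187,185),it,6,65,90))]))
```

```text
[ 0.53213334 -0.33490982  0.04591328] 0.3664445494101145
box20 top [array([0.5154, 0.1296, 0.2706]), np.float64(60.2935)]
box20 scene [array([0.5137, 0.1265, 0.3033]), np.float64(59.5596)]
```

View pics/g3.png

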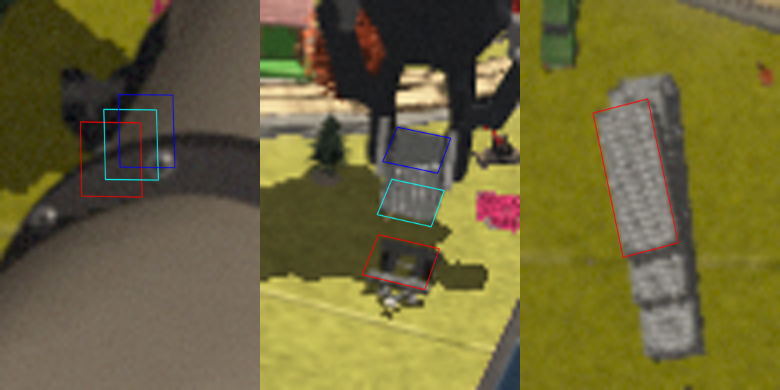

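Call:
drive_tool([
  {"hand": 0.25,"translation": [0,0.8,-20],"angular": [0,0,0]},
  {"hand": 0.25,"translation": [0,0.8,-34],"angular": [0,0,0]},
  {"hand": 0.25,"translation": [0,0.8,-39],"angular": [0,0,0]},
  {"hand": 0.25,"translation": [0,0.8,-40.5],"angular": [0,0,0]},
  {"hand": 0.25,"translation": [0,0.8,-40.5],"angular": [0,0,0]},
  {"hand": 0.25,"translation": [0,0.8,-40.5],"angular": [0,0,0]},
])

```text
t: 8.2
eef_pos: [0.5298, -0.3326, 0.0046]
tool_rot: [-0.001, -0.007, 1.0, 0.001]
contact_force: [-7.3, 6.3, 20.2]
gripper_width: 0.37
grasp_force: 28.1
```

Call:
drive_tool([
  {"hand": 0.25,"translation": [0,0,1.5],"angular": [0,0,0]},
  {"hand": 0.25,"translation": [0,0,1.5],"angular": [0,0,0]},
  {"hand": 0.25,"translation": [0,0,1.5],"angular": [0,0,0]},
])

```text
t: 8.57
eef_pos: [0.5309, -0.3336, 0.0047]
tool_rot: [-0.0, -0.007, 1.0, 0.0]
contact_force: [-0.9, 0.1, 1.0]
gripper_width: 0.367
grasp_force: 25.9
```

Call:
drive_tool([
  {"hand": 0.65,"translation": [0,0,0],"angular": [0,0,0]},
  {"hand": 0.65,"translation": [0,0,0],"angular": [0,0,0]},
  {"hand": 0.65,"translation": [0,0,0],"angular": [0,0,0]},
  {"hand": 0.65,"translation": [0,0,30],"angular": [0,0,0]},
  {"hand": 0.65,"translation": [0,0,80],"angular": [0,0,0]},
  {"hand": 0.65,"translation": [0,0,130],"angular": [0,0,0]},
  {"hand": 0.65,"translation": [0,140,130],"angular": [0,0,0.14]},
  {"hand": 0.65,"translation": [0,140,130],"angular": [0,0,0.28]},
  {"hand": 0.65,"translation": [0,140,130],"angular": [0,0,0.28]},
  {"hand": 0.65,"translation": [0,140,130],"angular": [0,0,0.28]},
])

```text
t: 9.82
eef_pos: [0.5312, -0.1928, 0.1351]
tool_rot: [0.0, -0.147, 0.989, 0.0]
contact_force: [0.7, -0.1, 0.7]
gripper_width: 0.654
grasp_force: 0.0
```

```bash
cat > look.py <<'E'
from h import *
import sys
def look(L,roof,p0,n,pn):
    im=bot.read_camera("top");sc=bot.read_camera("scene");o=bot.get_obs();print("tcp",o["eef_pos"],o["gripper_width"])
    if L:
        for c,i in(("top",im),("scene",sc)):
            for W in(32,30):print("box",c,W,[np.round(v,4) for v in fit(blue(i),score_box(L,W),roof,p0,c,rng=(.004,.06))])
    T=np.load("ch.npy",allow_pickle=True).item()
    if n:
        for c,i in(("top",im),("scene",sc)):print("placed",n,c,[np.round(v,4) for v in fit(blue(i),score_box(n*4),.048,T[n],c,rng=(.004,.06))])
    np.save("im.npy",im);np.save("sc.npy",sc)
if __name__=="__main__":
    a=[float(v) for v in sys.argv[1:]];look(a[0],a[1],a[2:5],int(a[5]),0)
E
python3 look.py 80 .102 .5145 .128 .285 10
```

```text
tcp [ 0.53081533 -0.19562022  0.13512147] 0.6471134790853414
box top 32 [array([0.5155, 0.1296, 0.2698]), np.float64(62.6127)]
box top 30 [array([0.5155, 0.1299, 0.2716]), np.float64(57.0641)]
box scene 32 [array([0.5137, 0.1265, 0.3023]), np.float64(58.9352)]
box scene 30 [array([0.5137, 0.1266, 0.3041]), np.float64(54.7911)]
placed 10 top [array([ 0.5323, -0.3339,  0.0049]), np.float64(18.8254)]
placed 10 scene [array([ 0.5305, -0.3346,  0.0014]), np.float64(67.9127)]
```

Call:
drive_tool([
  {"hand": 0.65,"translation": [-16,323,0],"angular": [0,0,-0.01]},
  {"hand": 0.65,"translation": [-16,323,0],"angular": [0,0,-0.01]},
  {"hand": 0.65,"translation": [-16,323,0],"angular": [0,0,-0.01]},
  {"hand": 0.65,"translation": [-16,323,0],"angular": [0,0,-0.01]},
  {"hand": 0.65,"translation": [-16,323,0],"angular": [0,0,-0.01]},
  {"hand": 0.65,"translation": [-16,323,0],"angular": [0,0,-0.01]},
  {"hand": 0.65,"translation": [-16,323,0],"angular": [0,0,-0.01]},
  {"hand": 0.65,"translation": [-16,323,0],"angular": [0,0,-0.01]},
  {"hand": 0.65,"translation": [-16,323,0],"angular": [0,0,-0.01]},
])

```text
t: 11.05
eef_pos: [0.5154, 0.1272, 0.135]
tool_rot: [-0.0, -0.14, 0.99, -0.0]
contact_force: [0.5, 0.4, 0.8]
gripper_width: 0.652
grasp_force: 0.0
```

Call:
drive_tool([
  {"hand": 0.65,"translation": [-0.8,0.8,-40],"angular": [0,0,0]},
  {"hand": 0.65,"translation": [-0.8,0.8,-65],"angular": [0,0,0]},
  {"hand": 0.65,"translation": [-0.8,0.8,-76],"angular": [0,0,0]},
  {"hand": 0.65,"translation": [-0.8,0.8,-76],"angular": [0,0,0]},
  {"hand": 0.65,"translation": [-0.8,0.8,-76],"angular": [0,0,0]},
  {"hand": 0.25,"translation": [-0.8,0.8,-76],"angular": [0,0,0]},
  {"hand": 0.25,"translation": [-0.8,0.8,-76],"angular": [0,0,0]},
  {"hand": 0.25,"translation": [-0.8,0.8,-76],"angular": [0,0,0]},
  {"hand": 0.25,"translation": [-0.8,0.8,-76],"angular": [0,0,0]},
  {"hand": 0.25,"translation": [-0.8,0.8,-76],"angular": [0,0,0]},
], force=30)

```text
t: 12.3
eef_pos: [0.515, 0.1305, 0.06]
tool_rot: [0.001, -0.142, 0.99, 0.0]
contact_force: [-0.5, -0.7, 6.4]
gripper_width: 0.365
grasp_force: 31.0
```

Call:
drive_tool([
  {"hand": 0.25,"translation": [0,0,25],"angular": [0,0,0]},
  {"hand": 0.25,"translation": [0,0,45],"angular": [0,0,0]},
  {"hand": 0.25,"translation": [10,50,45],"angular": [0,0,-0.1]},
  {"hand": 0.25,"translation": [20,100,45],"angular": [0,0,-0.2]},
  {"hand": 0.25,"translation": [28.5,141,45],"angular": [0,0,-0.284]},
  {"hand": 0.25,"translation": [28.5,141,10],"angular": [0,0,-0.284]},
  {"hand": 0.25,"translation": [28.5,141,-24],"angular": [0,0,-0.284]},
  {"hand": 0.25,"translation": [28.5,141,-24],"angular": [0,0,-0.284]},
  {"hand": 0.25,"translation": [28.5,141,-24],"angular": [0,0,-0.284]},
  {"hand": 0.25,"translation": [28.5,141,-24],"angular": [0,0,-0.284]},
])

```text
t: 13.55
eef_pos: [0.5438, 0.2717, 0.0367]
tool_rot: [0.001, 0.0, 1.0, 0.001]
contact_force: [0.1, -0.3, -0.5]
gripper_width: 0.365
grasp_force: 30.3
```

Run:
```python
from h import *
im=bot.read_camera("top");sc=bot.read_camera("scene");o=bot.get_obs();t=o["eef_pos"];print(t,o["gripper_width"])
T=np.load("ch.npy",allow_pickle=True).item()[20];p=[*t[:2],.001];bz=.044
it=[(T,84,38,.014,(0,0,255)),(p,80,32,bz,(255,255,0)),(p,80,32,bz+.034,(255,0,0))]
for c,i in(("top",im),("scene",sc)):
    print("held",c,[np.round(v,4) for v in fit(blue(i),score_box(80),.078,[.5427,.271,0],c,rng=(.004,.06))])
    for W in(32,):print("box30",c,[np.round(v,4) for v in fit(blue(i),score_box(120),.068,[.515,.128,.28],c,rng=(.004,.06))])
cv2.imwrite("pics/g4.png",np.hstack([over(im,"top",(138,180),it,6,65,90),over(sc,"scene",(178,200),it,6,65,90)]))
```

```text
[0.5435283  0.27162941 0.03638007] 0.3703884608774727
held top [array([0.511 , 0.2634, 0.7122]), np.float64(18.6255)]
box30 top [array([0.5187, 0.1309, 0.1831]), np.float64(64.6405)]
held scene [array([0.528 , 0.2681, 0.207 ]), np.float64(12.6596)]
box30 scene [array([0.5138, 0.127 , 0.1796]), np.float64(62.638)]
```

View pics/g4.png

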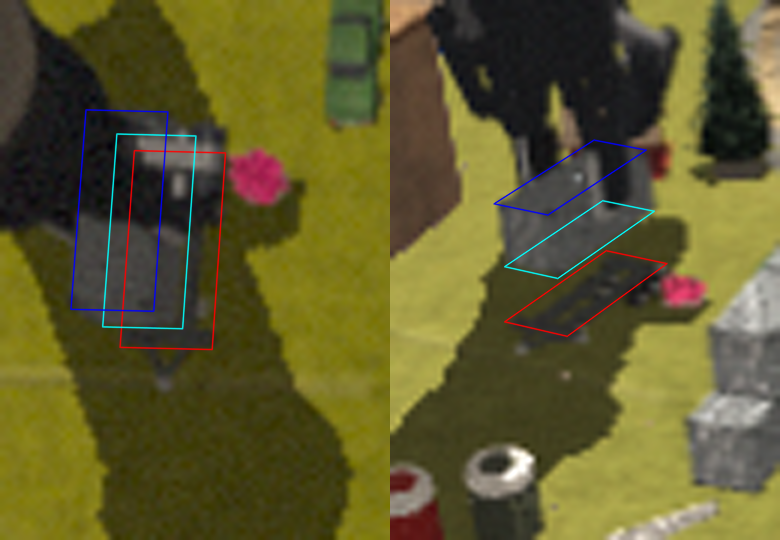

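Call:
drive_tool([
  {"hand": 0.25,"translation": [-0.5,-0.6,-15],"angular": [0,0,0]},
  {"hand": 0.25,"translation": [-0.5,-0.6,-26],"angular": [0,0,0]},
  {"hand": 0.25,"translation": [-0.5,-0.6,-29],"angular": [0,0,0]},
  {"hand": 0.25,"translation": [-0.5,-0.6,-29],"angular": [0,0,0]},
  {"hand": 0.25,"translation": [-0.5,-0.6,-29.5],"angular": [0,0,0]},
  {"hand": 0.25,"translation": [-0.5,-0.6,-29.5],"angular": [0,0,0]},
])

```text
t: 14.4
eef_pos: [0.5417, 0.2704, 0.0059]
tool_rot: [-0.001, -0.0, 1.0, -0.0]
contact_force: [-4.0, -1.7, 10.7]
gripper_width: 0.367
grasp_force: 31.8
```

Call:
drive_tool([
  {"hand": 0.25,"translation": [0,0,0.8],"angular": [0,0,0]},
  {"hand": 0.25,"translation": [0,0,0.8],"angular": [0,0,0]},
  {"hand": 0.65,"translation": [0,0,0.8],"angular": [0,0,0]},
  {"hand": 0.65,"translation": [0,0,0.8],"angular": [0,0,0]},
  {"hand": 0.65,"translation": [0,0,0.8],"angular": [0,0,0]},
  {"hand": 0.65,"translation": [0,0,30],"angular": [0,0,0]},
  {"hand": 0.65,"translation": [0,0,80],"angular": [0,0,0]},
  {"hand": 0.65,"translation": [0,0,110],"angular": [0,0,0]},
  {"hand": 0.65,"translation": [0,0,110],"angular": [0,0,0.181]},
  {"hand": 0.65,"translation": [0,0,110],"angular": [0,0,0.181]},
])

```text
t: 15.65
eef_pos: [0.5422, 0.2707, 0.1158]
tool_rot: [0.0, -0.09, 0.996, 0.0]
contact_force: [-1.1, 0.1, -0.4]
gripper_width: 0.648
grasp_force: 0.0
```

```bash
python3 look.py 120 .068 .516 .129 .18 20
```

```text
tcp [0.54180508 0.27032923 0.11498956] 0.6471155836143935
box top 32 [array([0.5189, 0.1309, 0.1829]), np.float64(64.7885)]
box top 30 [array([0.5187, 0.1313, 0.1834]), np.float64(57.8088)]
box scene 32 [array([0.5139, 0.127 , 0.1797]), np.float64(62.7005)]
box scene 30 [array([0.5138, 0.1272, 0.1805]), np.float64(56.9464)]
placed 20 top [array([0.5349, 0.2723, 0.0044]), np.float64(23.9513)]
placed 20 scene [array([ 0.5224,  0.2702, -0.0096]), np.float64(11.5145)]
```

```bash
cat >> h.py <<'E'
def score_near(L,W=32):
    h=L/2;w=W/2;I=np.r_[grid(-h,-h+4,-w+2,w-2),grid(-h,h,-w,-w+4),grid(-h,h,w-4,w)]
    return I,np.r_[grid(-h-4,-h,-w+2,w-2),grid(-h,h,w,w+4),grid(-h,h,-w-4,-w)]
E
python3 - <<'E'
from h import *
for c,f in(("top","im.npy"),("scene","sc.npy")):
    i=np.load(f)
    print("box30",c,[np.round(v,4) for v in fit(blue(i),score_near(120),.068,[.516,.129,.181],c,rng=(.004,.03))])
    print("box40near",c,[np.round(v,4) for v in fit(blue(i),score_near(160),.034,[.516,.129,.13],c,rng=(.006,.06))])
    print("ch30",c,[np.round(v,4) for v in fit(blue(i),score_ch(124),.014,[.531,-.028,-.16],c,rng=(.004,.03))])
E
```

```text
box30 top [array([0.5163, 0.1302, 0.1804]), np.float64(54.6981)]
box40near top [array([0.5081, 0.1344, 0.196 ]), np.float64(51.0758)]
ch30 top [array([ 0.5309, -0.0267, -0.1659]), np.float64(46.7476)]
box30 scene [array([0.5162, 0.1273, 0.1818]), np.float64(44.9441)]
box40near scene [array([0.5099, 0.1331, 0.229 ]), np.float64(12.4101)]
ch30 scene [array([ 0.5299, -0.0335, -0.1253]), np.float64(19.6994)]
```

Call:
drive_tool([
  {"hand": 0.65,"translation": [-26,-141.5,0],"angular": [0,0,0]},
  {"hand": 0.65,"translation": [-26,-141.5,0],"angular": [0,0,0]},
  {"hand": 0.65,"translation": [-26,-141.5,0],"angular": [0,0,0]},
  {"hand": 0.65,"translation": [-26,-141.5,0],"angular": [0,0,0]},
  {"hand": 0.65,"translation": [-26,-141.5,-45],"angular": [0,0,0]},
  {"hand": 0.65,"translation": [-26,-141.5,-75],"angular": [0,0,0]},
  {"hand": 0.65,"translation": [-26,-141.5,-90],"angular": [0,0,0]},
  {"hand": 0.65,"translation": [-26,-141.5,-90],"angular": [0,0,0]},
  {"hand": 0.25,"translation": [-26,-141.5,-90],"angular": [0,0,0]},
  {"hand": 0.25,"translation": [-26,-141.5,-90],"angular": [0,0,0]},
  {"hand": 0.25,"translation": [-26,-141.5,-90],"angular": [0,0,0]},
  {"hand": 0.25,"translation": [-26,-141.5,-90],"angular": [0,0,0]},
], force=35)

```text
t: 17.25
eef_pos: [0.5173, 0.1296, 0.0267]
tool_rot: [0.001, -0.09, 0.996, 0.0]
contact_force: [0.7, 0.4, 6.3]
gripper_width: 0.365
grasp_force: 36.3
```

Call:
drive_tool([
  {"hand": 0.25,"translation": [0,0,25],"angular": [0,0,0]},
  {"hand": 0.25,"translation": [0,0,50],"angular": [0,0,0]},
  {"hand": 0.25,"translation": [4,-50,50],"angular": [0,0,-0.1]},
  {"hand": 0.25,"translation": [9,-100,50],"angular": [0,0,-0.22]},
  {"hand": 0.25,"translation": [14,-157,50],"angular": [0,0,-0.345]},
  {"hand": 0.25,"translation": [14,-157,30],"angular": [0,0,-0.345]},
  {"hand": 0.25,"translation": [14,-157,5],"angular": [0,0,-0.345]},
  {"hand": 0.25,"translation": [14,-157,5],"angular": [0,0,-0.345]},
  {"hand": 0.25,"translation": [14,-157,5],"angular": [0,0,-0.345]},
  {"hand": 0.25,"translation": [14,-157,5],"angular": [0,0,-0.345]},
])

```text
t: 18.5
eef_pos: [0.531, -0.0277, 0.0315]
tool_rot: [0.001, 0.082, 0.997, 0.0]
contact_force: [0.3, -0.2, -0.9]
gripper_width: 0.367
grasp_force: 35.4
```

Run:
```python
from h import *
im=bot.read_camera("top");sc=bot.read_camera("scene");o=bot.get_obs();t=o["eef_pos"];print(t,o["tool_rot"])
T=np.load("ch.npy",allow_pickle=True).item()[30];p=[*t[:2],-.165];bz=.039
it=[(T,124,38,.014,(0,0,255)),(p,120,32,bz,(255,255,0)),(p,120,32,bz+.034,(255,0,0))]
for c,i in(("top",im),("scene",sc)):
    print("held",c,[np.round(v,4) for v in fit(blue(i),score_box(120),.073,p,c,rng=(.004,.06))])
    print("box40",c,[np.round(v,4) for v in fit(blue(i),score_box(160),.034,[.518,.13,.15],c,rng=(.006,.06))])
    for n in(10,20):print("placed",n,c,[np.round(v,4) for v in fit(blue(i),score_box(n*4),.048,np.load("ch.npy",allow_pickle=True).item()[n],c,rng=(.004,.06))])
cv2.imwrite("pics/g5.png",np.hstack([over(im,"top",(255,185),it,6,65,90),over(sc,"scene",(265,220),it,6,65,90)]))
```

```text
[ 0.53077202 -0.02765818  0.03130025] [6.81622649e-04 8.16760533e-02 9.96658683e-01 1.63990162e-04]
held top [array([ 0.5346, -0.037 , -0.2911]), np.float64(11.4386)]
box40 top [array([ 0.515 ,  0.1451, -0.0435]), np.float64(17.3603)]
placed 10 top [array([ 0.5322, -0.3318,  0.0187]), np.float64(70.5407)]
placed 20 top [array([ 0.5426,  0.2717, -0.011 ]), np.float64(67.8057)]
held scene [array([ 0.4921, -0.0256, -0.1   ]), np.float64(38.5951)]
box40 scene [array([0.5112, 0.1285, 0.153 ]), np.float64(69.2688)]
placed 10 scene [array([ 0.5305, -0.3345,  0.0035]), np.float64(66.8401)]
placed 20 scene [array([ 0.5426,  0.2687, -0.0188]), np.float64(61.9092)]
```

View pics/g5.png

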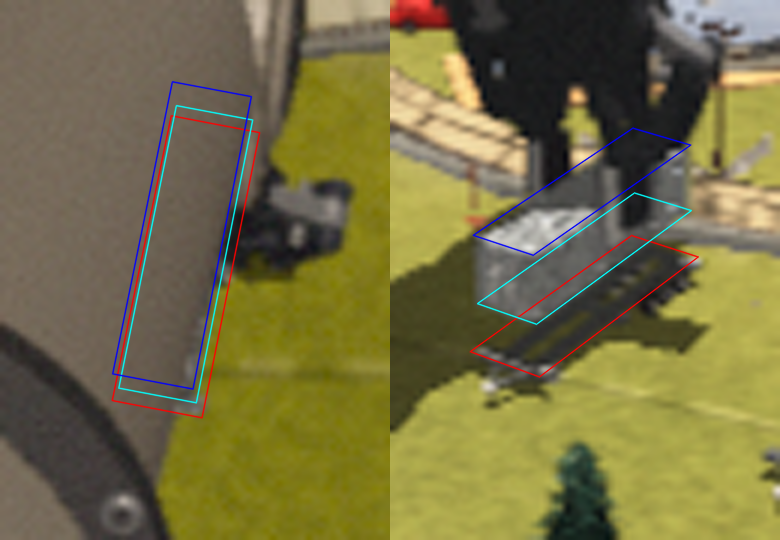

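Call:
drive_tool([
  {"hand": 0.25,"translation": [0.3,0,-12],"angular": [0,0,0]},
  {"hand": 0.25,"translation": [0.3,0,-20],"angular": [0,0,0]},
  {"hand": 0.25,"translation": [0.3,0,-23],"angular": [0,0,0]},
  {"hand": 0.25,"translation": [0.3,0,-23.7],"angular": [0,0,0]},
  {"hand": 0.25,"translation": [0.3,0,-23.7],"angular": [0,0,0]},
])

```text
t: 19.23
eef_pos: [0.5303, -0.0279, 0.0068]
tool_rot: [-0.0, 0.082, 0.997, 0.0]
contact_force: [-1.0, 0.4, 0.7]
gripper_width: 0.364
grasp_force: 35.7
```

Call:
drive_tool([
  {"hand": 0.25,"translation": [0,0,-0.7],"angular": [0,0,0]},
  {"hand": 0.25,"translation": [0,0,-0.7],"angular": [0,0,0]},
  {"hand": 0.65,"translation": [0,0,-0.5],"angular": [0,0,0]},
  {"hand": 0.65,"translation": [0,0,-0.5],"angular": [0,0,0]},
  {"hand": 0.65,"translation": [0,0,-0.5],"angular": [0,0,0]},
  {"hand": 0.65,"translation": [0,0,30],"angular": [0,0,0]},
  {"hand": 0.65,"translation": [0,0,70],"angular": [0,0,0]},
  {"hand": 0.65,"translation": [0,-60,90],"angular": [0,0,0.1]},
  {"hand": 0.65,"translation": [0,-120,90],"angular": [0,0,0.2]},
  {"hand": 0.65,"translation": [0,-150,90],"angular": [0,0,0.32]},
  {"hand": 0.65,"translation": [0,-150,90],"angular": [0,0,0.32]},
])

```text
t: 20.6
eef_pos: [0.5298, -0.1813, 0.0969]
tool_rot: [0.0, -0.076, 0.997, -0.001]
contact_force: [-0.7, -0.8, 0.6]
gripper_width: 0.647
grasp_force: 0.0
```

```bash
python3 look.py 160 .034 .512 .129 .153 30
python3 - <<'E'
from h import *
for c,f in(("top","im.npy"),("scene","sc.npy")):print(c,[np.round(v,4) for v in fit(blue(np.load(f)),score_near(160),.034,[.512,.129,.153],c,rng=(.004,.03))])
print(bot.get_obs()["tool_rot"])
E
```

```text
tcp [ 0.53033722 -0.17728203  0.09651134] 0.6546060783285103
box top 32 [array([0.5106, 0.1307, 0.1506]), np.float64(71.9894)]
box top 30 [array([0.5106, 0.1313, 0.1511]), np.float64(63.0497)]
box scene 32 [array([0.5104, 0.1281, 0.1594]), np.float64(70.3366)]
box scene 30 [array([0.5103, 0.1283, 0.1621]), np.float64(63.0854)]
placed 30 top [array([ 0.5294, -0.0262, -0.1719]), np.float64(76.3678)]
placed 30 scene [array([ 0.527 , -0.0285, -0.208 ]), np.float64(59.6922)]
top [array([0.5099, 0.1304, 0.15  ]), np.float64(58.1039)]
scene [array([0.5112, 0.128 , 0.1546]), np.float64(51.7263)]
[-2.20707605e-04 -7.73343960e-02  9.97005117e-01  3.74067128e-04]
```

Call:
drive_tool([
  {"hand": 0.65,"translation": [-20,306.6,0],"angular": [0,0,-0.002]},
  {"hand": 0.65,"translation": [-20,306.6,0],"angular": [0,0,-0.002]},
  {"hand": 0.65,"translation": [-20,306.6,0],"angular": [0,0,-0.002]},
  {"hand": 0.65,"translation": [-20,306.6,0],"angular": [0,0,-0.002]},
  {"hand": 0.65,"translation": [-20,306.6,0],"angular": [0,0,-0.002]},
  {"hand": 0.65,"translation": [-20,306.6,0],"angular": [0,0,-0.002]},
  {"hand": 0.65,"translation": [-20,306.6,0],"angular": [0,0,-0.002]},
  {"hand": 0.65,"translation": [-20,306.6,0],"angular": [0,0,-0.002]},
  {"hand": 0.65,"translation": [-20,306.6,0],"angular": [0,0,-0.002]},
])

```text
t: 21.82
eef_pos: [0.5106, 0.1275, 0.0968]
tool_rot: [-0.0, -0.076, 0.997, -0.0]
contact_force: [0.4, 0.7, 1.1]
gripper_width: 0.652
grasp_force: 0.0
```

Call:
drive_tool([
  {"hand": 0.65,"translation": [0,1.5,-45],"angular": [0,0,0]},
  {"hand": 0.65,"translation": [0,1.5,-85],"angular": [0,0,0]},
  {"hand": 0.65,"translation": [0,1.5,-105],"angular": [0,0,0]},
  {"hand": 0.65,"translation": [0,1.5,-105],"angular": [0,0,0]},
  {"hand": 0.25,"translation": [0,1.5,-105],"angular": [0,0,0]},
  {"hand": 0.25,"translation": [0,1.5,-105],"angular": [0,0,0]},
  {"hand": 0.25,"translation": [0,1.5,-105],"angular": [0,0,0]},
  {"hand": 0.25,"translation": [0,1.5,-105],"angular": [0,0,0]},
  {"hand": 0.25,"translation": [0,1.5,-105],"angular": [0,0,0]},
], force=40)

```text
t: 22.95
eef_pos: [0.5115, 0.1304, -0.007]
tool_rot: [0.001, -0.077, 0.997, 0.0]
contact_force: [-1.6, 0.0, 6.8]
gripper_width: 0.368
grasp_force: 41.4
```

Call:
drive_tool([
  {"hand": 0.25,"translation": [0,0,35],"angular": [0,0,0]},
  {"hand": 0.25,"translation": [0,0,95],"angular": [0,0,0]},
  {"hand": 0.25,"translation": [3,-50,95],"angular": [0,0,-0.06]},
  {"hand": 0.25,"translation": [6,-100,95],"angular": [0,0,-0.12]},
  {"hand": 0.25,"translation": [9,-155,95],"angular": [0,0,-0.18]},
  {"hand": 0.25,"translation": [12,-210,95],"angular": [0,0,-0.24]},
  {"hand": 0.25,"translation": [15,-265,95],"angular": [0,0,-0.3]},
  {"hand": 0.25,"translation": [17.5,-308,95],"angular": [0,0,-0.335]},
  {"hand": 0.25,"translation": [17.5,-308,95],"angular": [0,0,-0.335]},
  {"hand": 0.25,"translation": [17.5,-308,60],"angular": [0,0,-0.335]},
  {"hand": 0.25,"translation": [17.5,-308,34],"angular": [0,0,-0.335]},
  {"hand": 0.25,"translation": [17.5,-308,34],"angular": [0,0,-0.335]},
])

```text
t: 24.45
eef_pos: [0.5265, -0.1761, 0.0244]
tool_rot: [-0.002, 0.09, 0.996, 0.001]
contact_force: [-0.5, 0.3, -1.1]
gripper_width: 0.367
grasp_force: 40.5
```

Call:
drive_tool([
  {"hand": 0.25,"translation": [0,0,0],"angular": [0,0,0]},
  {"hand": 0.25,"translation": [0,0,0],"angular": [0,0,0]},
])

```text
t: 24.7
eef_pos: [0.529, -0.1777, 0.0271]
tool_rot: [0.001, 0.09, 0.996, -0.0]
contact_force: [-0.5, -0.4, 0.2]
gripper_width: 0.362
grasp_force: 40.5
```

Run:
```python
from h import *
o=bot.get_obs();t=o["eef_pos"];print(t,o["tool_rot"]);sc=bot.read_camera("scene")
print([np.round(v,4) for v in fit(blue(sc),score_near(160),.068+t[2]+.007-.034,[*t[:2],-.18],"scene",rng=(.003,.03))])
```

```text
[ 0.52903342 -0.17771529  0.02710242] [ 1.12525398e-03  9.00837783e-02  9.95933554e-01 -5.15035266e-05]
[array([ 0.5294, -0.1759, -0.1104]), np.float64(28.9125)]
```

Call:
drive_tool([
  {"hand": 0.25,"translation": [0,0,-10],"angular": [0,0,0]},
  {"hand": 0.25,"translation": [0,0,-17],"angular": [0,0,0]},
  {"hand": 0.25,"translation": [0,0,-19.5],"angular": [0,0,0]},
  {"hand": 0.25,"translation": [0,0,-19.9],"angular": [0,0,0]},
  {"hand": 0.25,"translation": [0,0,-19.9],"angular": [0,0,0]},
])

```text
t: 25.38
eef_pos: [0.5275, -0.1776, 0.007]
tool_rot: [-0.001, 0.09, 0.996, 0.001]
contact_force: [-6.8, 2.8, 18.2]
gripper_width: 0.359
grasp_force: 42.9
```

Call:
drive_tool([
  {"hand": 0.25,"translation": [0,0,1.2],"angular": [0,0,0]},
  {"hand": 0.25,"translation": [0,0,1.2],"angular": [0,0,0]},
  {"hand": 0.25,"translation": [0,0,1.2],"angular": [0,0,0]},
  {"hand": 0.65,"translation": [0,0,1.2],"angular": [0,0,0]},
  {"hand": 0.65,"translation": [0,0,1.2],"angular": [0,0,0]},
  {"hand": 0.65,"translation": [0,0,1.2],"angular": [0,0,0]},
  {"hand": 0.65,"translation": [0,0,30],"angular": [0,0,0]},
  {"hand": 0.65,"translation": [0,0,80],"angular": [0,0,0]},
  {"hand": 0.65,"translation": [0,60,110],"angular": [0,0,0]},
  {"hand": 0.65,"translation": [0,120,110],"angular": [0,0,0]},
  {"hand": 0.65,"translation": [0,180,110],"angular": [0,0,0]},
  {"hand": 0.65,"translation": [0,240,110],"angular": [0,0,0]},
])

```text
t: 26.88
eef_pos: [0.5279, 0.0643, 0.1162]
tool_rot: [0.0, 0.09, 0.996, 0.0]
contact_force: [1.2, 0.0, 0.3]
gripper_width: 0.648
grasp_force: 0.0
```

Call:
drive_tool([
  {"hand": 0.65,"translation": [0,60,0],"angular": [0,0,0]},
  {"hand": 0.65,"translation": [0,70,0],"angular": [0,0,0]},
  {"hand": 0.65,"translation": [0,70,0],"angular": [0,0,0]},
  {"hand": 0.65,"translation": [0,70,0],"angular": [0,0,0]},
])

```text
t: 27.38
eef_pos: [0.5281, 0.13, 0.1158]
tool_rot: [-0.0, 0.092, 0.996, -0.0]
contact_force: [-0.4, 0.3, 0.0]
gripper_width: 0.649
grasp_force: 0.0
```

Run:
```python
from h import *
o=bot.get_obs();print(o["eef_pos"],o["tool_rot"])
im=bot.read_camera("top");sc=bot.read_camera("scene");T=np.load("ch.npy",allow_pickle=True).item()
for n in(10,20,30,40):
    print(n,"ch",np.round(T[n],4))
    for c,i in(("top",im),("scene",sc)):
        for S in(score_box,):print("  ",c,[np.round(v,4) for v in fit(blue(i),S(n*4),.048,T[n],c,rng=(.004,.05))])
cv2.imwrite("pics/end.png",np.hstack([cv2.resize(im[130:270,100:440],(400,165)),cv2.resize(sc[160:300,130:470],(400,165))])[:,:,::-1])
def v(c,i,ctr):return over(i,c,ctr,[(T[n],n*4+4,38,.014,(0,0,255)) for n in T],4,98,70)
cv2.imwrite("pics/end2.png",np.vstack([np.hstack([v("top",im,(270,188)),v("top",im,(350,188))]),np.hstack([v("scene",sc,(275,220)),v("scene",sc,(340,240))])]))
```

```text
[0.52807886 0.13002934 0.11582805] [-5.91136277e-05  9.16583630e-02  9.95790387e-01 -4.97127265e-04]
10 ch [ 0.5321 -0.3331  0.0099]
   top [array([ 0.5321, -0.3318,  0.027 ]), np.float64(70.3167)]
   scene [array([ 0.5305, -0.3345,  0.0008]), np.float64(65.1773)]
20 ch [0.5429 0.2721 0.0009]
   top [array([ 0.5267,  0.2358, -0.0678]), np.float64(8.1981)]
   scene [array([ 0.5426,  0.2687, -0.0174]), np.float64(59.8974)]
30 ch [ 0.531  -0.0267 -0.1679]
   top [array([ 0.5289, -0.0265, -0.1636]), np.float64(76.9629)]
   scene [array([ 0.5274, -0.0294, -0.1791]), np.float64(58.604)]
40 ch [ 0.5276 -0.1767 -0.1825]
   top [array([ 0.5279, -0.1759, -0.1818]), np.float64(81.1617)]
   scene [array([ 0.5257, -0.1793, -0.1887]), np.float64(57.5516)]
```

View pics/end2.png

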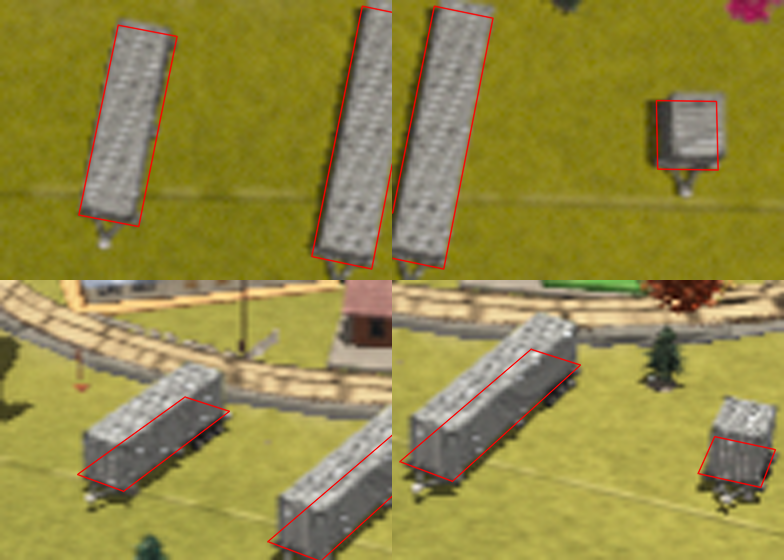

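The view shows all four containers flat and in line on their own chassis, each centred to about 2 mm. The car and tree were never approached. Handing in.

```bash
python3 -c "
from station import bot
print(bot.hand_in())"
```

```text
the job is handed in; nothing more can be done
None
```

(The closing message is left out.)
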